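# Feel along a wheel repair weld

### The job

Check the repair weld on the wheel by feel: with the gripper closed and pointing straight down, run the fingertips lightly along the whole raised bead, touching it all along, from the end with the green paint patch to the end with the red one. Press gently, so as not to push the sprung wheel far down, then lift clear and let the wheel come back up. Leave the magnet on the hub, the spray can, the pot and the brush alone.

Things in the scene. Friction and masses are not known exactly. Their poses are not given: they have to be found in the camera images.
- hub (a point): Centre of the flat hub face (84 mm across) of a 10-inch silver alloy wheel, 254 mm over its flange and 75 mm thick, that lies flat, face up, on a round positioner with a blue foot. z up. The wheel's top flange is a flat ring, 103 to 127 mm from the axis, 23 mm above this point and 135 mm above the bench; the weld bead runs on it.
- arc_centre (a point): Centre of the bead's arc, on the wheel's axis at the height of the crown. The bead is a half-round dark copper rib on the flange: crown 115 mm from here, 11 mm wide, 4 mm proud, about 250 mm (124 degrees) long. A green paint patch (20 mm) lies on the flange just past one end, a red one past the other. From above, green to red runs anticlockwise.
- wheel (a joint): How far the wheel has been pushed down on its sprung positioner: 0 at rest (up), positive downward in m, to 0.028 at the stop. It starts to give at 1 N and sinks 2 mm more for each further newton, straight down without tilting, and springs back up when let go. The foot of the positioner is bolted down and nothing turns.
- bead0: Stretch 1 of 8 of the weld bead, counted from green to red (the green end): 31 mm long, origin at the middle of its length on the crown of the bead, 139 mm above the bench at rest. x along the bead towards the red end, y level towards the wheel's axis, z up.
- bead1: Stretch 2 of 8 of the weld bead, counted from green to red: 31 mm long, origin at the middle of its length on the crown of the bead, 139 mm above the bench at rest. x along the bead towards the red end, y level towards the wheel's axis, z up.
- bead2: Stretch 3 of 8 of the weld bead, counted from green to red: 31 mm long, origin at the middle of its length on the crown of the bead, 139 mm above the bench at rest. x along the bead towards the red end, y level towards the wheel's axis, z up.
- bead3: Stretch 4 of 8 of the weld bead, counted from green to red: 31 mm long, origin at the middle of its length on the crown of the bead, 139 mm above the bench at rest. x along the bead towards the red end, y level towards the wheel's axis, z up.
- bead4: Stretch 5 of 8 of the weld bead, counted from green to red: 31 mm long, origin at the middle of its length on the crown of the bead, 139 mm above the bench at rest. x along the bead towards the red end, y level towards the wheel's axis, z up.
- bead5: Stretch 6 of 8 of the weld bead, counted from green to red: 31 mm long, origin at the middle of its length on the crown of the bead, 139 mm above the bench at rest. x along the bead towards the red end, y level towards the wheel's axis, z up.
- bead6: Stretch 7 of 8 of the weld bead, counted from green to red: 31 mm long, origin at the middle of its length on the crown of the bead, 139 mm above the bench at rest. x along the bead towards the red end, y level towards the wheel's axis, z up.
- bead7: Stretch 8 of 8 of the weld bead, counted from green to red (the red end): 31 mm long, origin at the middle of its length on the crown of the bead, 139 mm above the bench at rest. x along the bead towards the red end, y level towards the wheel's axis, z up.
- magnet: Red welding magnet, 40 x 40 x 30 mm with a small brass stud (to 42 mm high), standing loose on the hub face in the middle of the wheel; origin under its centre. To be left alone.
- spray: Spray can with yellow band, 54 mm across, 150 mm high, standing on the bench beside the wheel; origin under its centre. To be left alone.
- pot: Open blue plastic pot, 70 mm across, 80 mm high, standing on the bench beside the wheel; origin under its centre. To be left alone.
- brush: Hand brush lying on the bench beyond the wheel, handle along its own x; origin on the underside. To be left alone.

How it is judged:
By the outcome, as a careful person would: the job done as asked, in the order asked, and still so for the second after the job is handed in, with the robot touching nothing.
It also fails if it takes over 51 s, if anything falls off the work surface, if the arm or the gripper's body presses on something with over 40 N, if the wrist force passes 120 N, or if a joint passes its speed limit or range.

### The arm

A 7-joint arm with a two-finger parallel gripper is mounted at the origin on the work surface. World frame = base frame: x ahead of the robot, y to its left, z up, the work surface at z = 0. Lengths are in m, angles in rad, forces in N, time in s.
With the tool pointing down it reaches from about 0.425 to 0.825 m from the base axis. Payload 3.6 kg.
Tool frame: the origin (TCP) lies between the finger pads, 19 mm behind the fingertips; this is the grasp point; z points along the fingers, y is the line along which they close (so a half turn about z gives the same grasp; the last joint's range is limited). The gripper opens to 85 mm and grips with 20 to 120 N. Pads are 22 mm wide; open, the fingers measure 114 mm over their backs; the gripper's body (76 mm by 85 mm) begins 54 mm behind the grasp point. The pads swing forward as they close: fully open they stand 13 mm farther back than shut.
Start: joints at [-1.266, 0.615, -0.013, 1.423, 0.008, 1.103, -0.04], TCP at [0.211, 0.615, 0.25] pointing down, gripper open.
Joint ranges: [-3.12, 3.12], [-0.3, 2.06], [-1.34, 1.32], [0.26, 2.42], [-1.36, 4.5], [0.01, 1.98], [-2.84, 2.84]. Speed limits (rad/s): [2.79, 2.79, 3.14, 3.14, 3.14, 3.14, 3.14].

### API

Orientations are given as [roll, pitch, yaw] about the fixed x, y, z axes, in that order (R = Rz(yaw) Ry(pitch) Rx(roll)).
In Python, from workcell import sensors, capture, camera_info, arm, spotter gives the robot as it stands.
- The arm moves only by the tool apply_moves, never from a script. Its argument "plan" is one flat list of numbers, 6 for each row, row after row: the shift along the world's x, y, z in mm, then the turn, a rotation vector about the world's x, y, z in rad. In form: [dx, dy, dz, wx, wy, wz, dx, dy, dz, wx, wy, wz, ...]. A call has 1 to 8 rows; each row shifts and turns the commanded pose from where the row before left it; what a row does not reach is not made up. A row lasts 1/10 s, in which the tool goes at most 50 mm and 8.59 degrees, less where a joint would pass 70% of its speed; a pose out of reach is approached as far as the arm can. A call is refused whole if a number of a shift passes 50 or a number of a turn 0.15, either way. A call with a gripper value outside its range is refused whole. "claw" is the finger opening in mm, from 0 to 85.4, set as the call begins (left out, the last holds). The fingers move at their own pace and stop on an object; "grip_force" is the grip in N (left out, the last holds). Time passes only in rows, so rows that do not move let the fingers close. It gives the time, the measured TCP pose, the force, the opening and the grip force at its end, in the units of the state.
- sensors.observe(): the state, without advancing time (a new reading comes with each control period).
- capture(name): name is "side" or "top"; returns (picture, depth): 420x560x3 uint8, red, green, blue; 420x560 float32, m along the optical axis (not along the pixel's ray), 0 where there is no reading.
- camera_info(name): a dict with "intrinsics" (3x3 intrinsics, pixels), "R" (3x3) and "t" (3): a world point X has camera coordinates R X + t. Camera axes: x right, y down, z forward; pixel columns grow to the right and rows downward; lengths in m; the calibration is good to about 2 mm. A picture is of the moment at which its call begins. camera_info takes no time and is no camera call.
- arm.job_done(): hands the job in; it is judged then, once.
Trained networks look in the newest picture that a camera, given by its name, has taken for a name from the list of things; names that differ only in an ending like _2 or _b are one class to them, and where a whole thing is asked for, a point or a joint stands for the part that bears it (a point fixed in the world has none). Each returns a list of dicts, best first, with "p" (0 to 1); they miss things now and then, are a little off and sometimes report something else, mostly with a low value. They report only what shows in the picture. A call takes as long as a camera call.
- spotter.boxes_of(camera, target): "at" ([x, y, z] in m, in world coordinates, good to about 4 mm: the middle of the surface that is visible of it).
- spotter.spot_point(camera, target): "at" ([x, y, z] in m, in world coordinates, good to about 4 mm: a listed point, or the origin of a listed thing).
The state is a dict: "time": time; "qpos": joint angles; "dq": joint speeds; "joint_torque": joint torques, N m; "eef_pos": TCP position; "ee_rot": TCP orientation; "contact_force": force on the tool from outside, world axes, zero at the start; "wrist_torque": the same for the moment, N m; "finger_gap": finger opening in m; "finger_force": force on a finger pad.
Only numpy, scipy, OpenCV 4.12 (cv2) and the standard library are available. Lean on these libraries where they do the work, as an engineer would, in place of code of your own. Each camera call takes 0.05 s, during which the arm holds its last target. There are 200 camera calls.

## Working session

There is one attempt and no reset: what is moved stays moved. The work goes in short steps, Python scripts to look and compute and a tool call to move; the robot and the scene stay as the last step left them, time stands still between calls to the robot, and variables do not carry over. Pictures are saved under pics/ and viewed, at most 10 in all, crops included, and the job is handed in when it is done.

Besides the shell and the picture viewer there is one more tool, called after "Emit:" by a JSON object that holds its "api" and its "payload". apply_moves: Moves the arm, as the interface text tells. Its arguments: {"type":"object","properties":{"plan":{"type":"array","items":{"type":"number"}},"claw":{"type":"number"},"grip_force":{"type":"number"}},"required":["plan"]}

```bash
mkdir -p pics
python3 - <<'E'
from workcell import sensors, capture, camera_info, arm, spotter
import cv2,numpy as np
for n in("top","side"):
    p,d=capture(n);cv2.imwrite(f"pics/{n}0.png",p[:,:,::-1]);np.savez(f"{n}0.npz",p=p,d=d)
    for t in("hub","arc_centre","bead0","bead3","bead7","magnet","spray","pot"):
        r=spotter.spot_point(n,t);print(n,t,[(np.round(x["at"],3).tolist(),round(x["p"],2)) for x in r[:2]])
print(sensors.observe())
E
```

```text
top hub [([0.566, -0.059, 0.11], 0.95), ([0.618, 0.443, 0.003], 0.22)]
top arc_centre [([0.568, -0.061, 0.139], 0.6)]
top bead0 [([0.644, 0.024, 0.136], 0.57), ([0.587, 0.05, 0.137], 0.5)]
top bead3 [([0.644, 0.024, 0.136], 0.57), ([0.587, 0.05, 0.137], 0.5)]
top bead7 [([0.644, 0.024, 0.136], 0.57), ([0.587, 0.05, 0.137], 0.5)]
top magnet [([0.571, -0.062, 0.111], 0.73)]
top spray [([0.587, -0.382, -0.001], 0.71)]
top pot [([0.615, 0.443, 0.004], 0.63), ([0.662, -0.0, 0.143], 0.26)]
side hub [([0.567, -0.064, 0.113], 0.57)]
side arc_centre [([0.567, -0.059, 0.138], 0.87)]
side bead0 [([0.59, 0.046, 0.14], 0.59), ([0.669, -0.117, 0.14], 0.53)]
side bead3 [([0.59, 0.046, 0.14], 0.59), ([0.669, -0.117, 0.14], 0.53)]
side bead7 [([0.59, 0.046, 0.14], 0.59), ([0.669, -0.117, 0.14], 0.53)]
side magnet [([0.574, -0.057, 0.114], 0.56)]
side spray [([0.583, -0.383, 0.002], 0.76), ([0.752, 0.027, -0.002], 0.73)]
side pot [([0.613, 0.443, -0.003], 0.9), ([0.674, -0.029, 0.139], 0.16)]
{'time': 0.9, 'qpos': array([-1.26646265,  0.61485005, -0.01260755,  1.42340263,  0.00809085,
        1.10339167, -0.04042476]), 'dq': array([-0.00083415,  0.00102314,  0.00153904, -0.00151013,  0.00013889,
        0.00062197, -0.00104574]), 'joint_torque': array([ 9.21689789e-04, -4.69112706e+01,  2.59162746e-01, -1.71343428e+01,
        1.01188841e-02,  1.74455683e-03,  1.64198400e-05]), 'eef_pos': array([0.21110433, 0.61473637, 0.25002878]), 'ee_rot': array([-3.14158976e+00, -4.92711582e-05,  2.81077858e+00]), 'contact_force': array([ 0.5696465 , -0.29329321,  0.59235502]), 'wrist_torque': array([-0.03487709, -0.04955807,  0.00738357]), 'finger_force': 0.0, 'finger_gap': 0.08536433024441267}
```

View pics/top0.png

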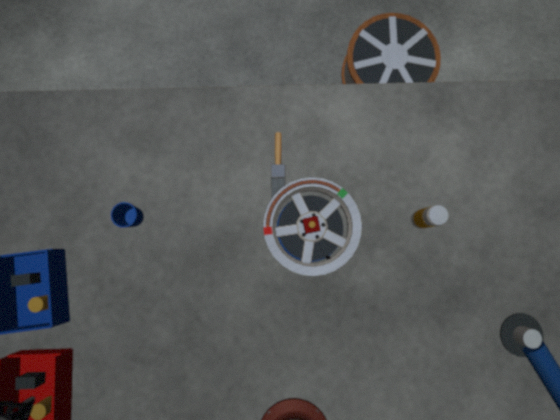

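View pics/side0.png

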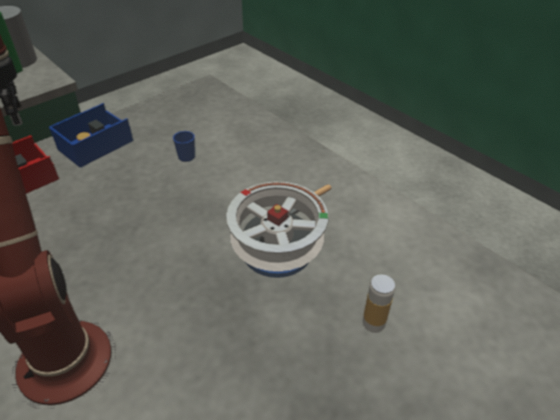

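The top view shows the wheel centred near (312,227). The green patch is at (342,192), the red at (267,231), and the copper bead runs between them over the far and left side. Next I'll fit the arc.

```bash
cat > h.py <<'E'
import numpy as np,cv2
from workcell import camera_info
from scipy.optimize import least_squares
def world(n,m,z=None,d=None):
    i=camera_info(n);K,R,t=map(np.array,(i["intrinsics"],i["R"],i["t"]))
    v,u=np.nonzero(m);r=np.linalg.inv(K)@np.vstack([u,v,np.ones(len(u))])
    c=-R.T@t; w=R.T@r
    s=(z-c[2])/w[2] if z is not None else d[v,u]
    return (c[:,None]+w*s).T
E
python3 - <<'E'
from h import *
for n in("top","side"):
    f=np.load(n+"0.npz");p,d=f["p"],f["d"]
    hsv=cv2.cvtColor(p,cv2.COLOR_RGB2HSV);H,S,V=[hsv[...,k].astype(int) for k in range(3)]
    W=world(n,np.ones(d.shape),d=d).reshape(*d.shape,3)
    near=(np.hypot(W[...,0]-.567,W[...,1]+.06)<.145)&(W[...,2]>.12)
    rr=np.hypot(W[...,0]-.567,W[...,1]+.06)
    fl=near&(rr>.085)
    print(n,"flange z",np.median(W[fl][:,2]),fl.sum())
    # rim fit: outer edge of flange mask
    m=fl.astype(np.uint8)
    if n=="top":
        cs,_=cv2.findContours(m,cv2.RETR_EXTERNAL,cv2.CHAIN_APPROX_NONE);c=max(cs,key=len)[:,0]
        mm=np.zeros_like(m);mm[c[:,1],c[:,0]]=1
        P=world(n,mm,.135)
        q=least_squares(lambda x:np.hypot(P[:,0]-x[0],P[:,1]-x[1])-x[2],[.567,-.06,.127],loss="soft_l1",f_scale=.003).x;print("rim",q)
    masks={"green":(H>40)&(H<85)&(S>100)&fl,"red":((H<5)|(H>174))&(S>150)&(V>120)&fl,"bead":((H<14)|(H>170))&(S>60)&fl}
    for k,m in masks.items():
        P=world(n,m,.138 if k=="bead" else .135)
        print(k,m.sum(),P.mean(0).round(4),"ang",np.degrees(np.arctan2(*(P.mean(0)[:2]-[.567,-.06])[::-1])).round(1))
        if k=="bead":
            q=least_squares(lambda x:np.hypot(P[:,0]-x[0],P[:,1]-x[1])-.115,[.567,-.06],loss="soft_l1",f_scale=.003).x
            a=np.degrees(np.arctan2(P[:,1]-q[1],P[:,0]-q[0]));print("arc c",q,np.percentile(a,[0,2,98,100]).round(1))
    im=p[165:290,250:375] if n=="top" else p[170:270,210:345]
    cv2.imwrite(f"pics/{n}c.png",cv2.resize(im,None,fx=4,fy=4)[:,:,::-1])
E
```

```text
top flange z 0.1365408248607698 3903
rim [ 0.56497719 -0.06280223  0.12510419]
green 47 [ 0.6492 -0.1423  0.135 ] ang -45.0
red 47 [0.5232 0.1134 0.135 ] ang 104.2
bead 372 [0.6097 0.0184 0.138 ] ang 61.4
arc c [ 0.5655371  -0.06149686] [-38.1 -35.  120.7 176.1]
side flange z 0.13382159061927457 2535
green 22 [ 0.6495 -0.1409  0.135 ] ang -44.4
red 18 [0.5589 0.0547 0.135 ] ang 94.1
bead 229 [ 0.6314 -0.0095  0.138 ] ang 38.1
arc c [ 0.56482733 -0.06305669] [-36.9 -35.   97.9  99.1]
```

View pics/topc.png

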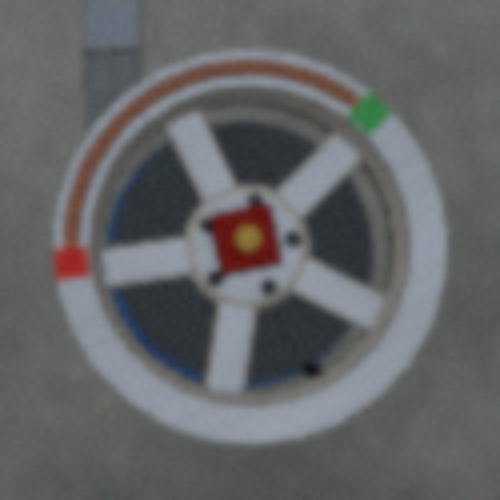

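Emit:
{"api": "apply_moves", "payload": {"plan": [22,-37,0,0,0,0,22,-37,0,0,0,0,22,-37,0,0,0,0,22,-37,0,0,0,0,22,-37,0,0,0,0,22,-37,0,0,0,0,22,-37,0,0,0,0,22,-37,0,0,0,0], "claw": 0, "grip_force": 20}}

```text
time: 1.7
eef_pos: [0.3879, 0.3173, 0.2504]
ee_rot: [3.141, 0.0, 2.811]
contact_force: [0.8, -0.0, -0.5]
finger_gap: 0.0
finger_force: 0.0
```

Emit:
{"api": "apply_moves", "payload": {"plan": [22,-37,0,0,0,0,22,-37,0,0,0,0,22,-37,0,0,0,0,22,-37,0,0,0,0,22,-37,0,0,0,0,22,-37,0,0,0,0,22,-37,0,0,0,0,22,-37,0,0,0,0]}}

```text
time: 2.5
eef_pos: [0.5639, 0.0212, 0.2503]
ee_rot: [3.141, 0.0, 2.811]
contact_force: [0.4, 0.9, 0.1]
finger_gap: 0.0003
finger_force: 0.0
```

Run:
```python
from h import *
f=np.load("top0.npz");p=f["p"]
hsv=cv2.cvtColor(p,cv2.COLOR_RGB2HSV);H,S,V=[hsv[...,k].astype(int) for k in range(3)]
P=world("top",np.ones(H.shape),.136).reshape(420,560,3)
c=np.array([.566,-.0615]);r=np.hypot(*(P[...,:2]-c).transpose(2,0,1));a=np.degrees(np.arctan2(P[...,1]-c[1],P[...,0]-c[0]))
for lo in range(-56,112,4):
    m=(a>=lo)&(a<lo+4)&(abs(r-.115)<.007);q=p[m].mean(0).round()
    mm=(a>=lo)&(a<lo+4)&(abs(r-.115)<.013)&(H<15)&(S>60)
    print(lo+2,q,(r[mm].mean()*1e3).round(1) if mm.any() else "")
```

```text
-54 [140. 147. 158.] 
-50 [115. 140. 133.] 
-46 [ 55. 124.  71.] 
-42 [ 58. 124.  73.] 
-38 [108. 104.  86.] 115.7
-34 [115.  96.  92.] 115.4
-30 [114.  93.  89.] 115.0
-26 [115.  94.  89.] 115.2
-22 [114.  95.  91.] 115.1
-18 [115.  94.  90.] 115.2
-14 [117.  97.  93.] 115.4
-10 [114.  96.  92.] 114.8
-6 [116. 100.  97.] 115.8
-2 [117.  96.  92.] 115.9
2 [116.  98.  94.] 115.7
6 [116.  98.  95.] 114.5
10 [114.  94.  90.] 115.4
14 [113.  91.  86.] 115.0
18 [115.  95.  91.] 114.9
22 [114.  94.  91.] 114.9
26 [115.  95.  90.] 114.9
30 [114.  94.  89.] 114.9
34 [114.  96.  94.] 114.3
38 [113.  91.  85.] 114.6
42 [117. 100.  98.] 115.0
46 [115.  98.  95.] 115.0
50 [114.  92.  88.] 114.2
54 [113.  91.  86.] 114.6
58 [115.  92.  87.] 115.3
62 [112.  92.  88.] 114.8
66 [115.  92.  87.] 115.2
70 [113.  93.  89.] 114.9
74 [115.  95.  90.] 114.2
78 [116.  93.  88.] 114.7
82 [116.  96.  93.] 114.8
86 [122.  94.  87.] 115.3
90 [145.  64.  60.] 113.8
94 [153.  40.  38.] 116.4
98 [150.  68.  70.] 114.6
102 [141. 145. 156.] 
106 [142. 149. 160.] 
110 [141. 148. 159.]
```

Emit:
{"api": "apply_moves", "payload": {"plan": [23.7,-38.4,0,0,0,0,23.7,-38.4,0,0,0,0,23.7,-38.4,0,0,0,0,23.7,-38.4,0,0,0,0,0,0,-35,0,0,0,0,0,-35,0,0,0,0,0,0,0,0,0,0,0,0,0,0,0]}}

```text
time: 3.3
eef_pos: [0.658, -0.1305, 0.1801]
ee_rot: [3.142, -0.001, 2.811]
contact_force: [-0.2, -1.0, 1.0]
finger_gap: 0.0002
finger_force: 0.0
```

Run:
```python
from workcell import sensors, capture
import cv2,numpy as np
s=sensors.observe();print(s["eef_pos"],s["qpos"],s["contact_force"])
a,_=capture("top");b,_=capture("side")
im=np.vstack([cv2.resize(a[165:290,250:375],(480,480)),]);im2=cv2.resize(b[130:280,200:350],(480,480))
im=np.hstack([im,im2]);cv2.imwrite("pics/start.png",cv2.resize(im,(800,400))[:,:,::-1])
s=sensors.observe();print(s["contact_force"],s["eef_pos"])
c=np.array([566,-61.5]);A=np.radians(np.linspace(-37,91,49));P=c+115*np.c_[np.cos(A),np.sin(A)]
D=np.diff(np.round(P,1),axis=0).round(1)
for k in range(6):print(", ".join(f"{x}, {y}, 0, 0, 0, 0" for x,y in D[8*k:8*k+8]))
```

```text
[ 0.65800779 -0.13050596  0.18010518] [ 0.11807016  0.71373728  0.08223927  1.4418994  -0.06457914  0.98930393
  1.45642477] [-0.16503149 -1.01931951  1.02832036]
[ 0.26246846 -0.11880378  0.52408974] [ 0.65935312 -0.13080423  0.18248602]
3.2, 4.3, 0, 0, 0, 0, 2.9, 4.5, 0, 0, 0, 0, 2.7, 4.6, 0, 0, 0, 0, 2.5, 4.8, 0, 0, 0, 0, 2.2, 4.8, 0, 0, 0, 0, 2.1, 5.0, 0, 0, 0, 0, 1.8, 5.0, 0, 0, 0, 0, 1.5, 5.1, 0, 0, 0, 0
1.4, 5.2, 0, 0, 0, 0, 1.0, 5.3, 0, 0, 0, 0, 0.9, 5.3, 0, 0, 0, 0, 0.6, 5.3, 0, 0, 0, 0, 0.3, 5.3, 0, 0, 0, 0, 0.1, 5.4, 0, 0, 0, 0, -0.2, 5.3, 0, 0, 0, 0, -0.4, 5.4, 0, 0, 0, 0
-0.6, 5.3, 0, 0, 0, 0, -0.9, 5.2, 0, 0, 0, 0, -1.2, 5.3, 0, 0, 0, 0, -1.3, 5.1, 0, 0, 0, 0, -1.7, 5.1, 0, 0, 0, 0, -1.8, 5.1, 0, 0, 0, 0, -2.1, 4.9, 0, 0, 0, 0, -2.3, 4.8, 0, 0, 0, 0
-2.6, 4.7, 0, 0, 0, 0, -2.7, 4.6, 0, 0, 0, 0, -3.0, 4.5, 0, 0, 0, 0, -3.2, 4.3, 0, 0, 0, 0, -3.3, 4.1, 0, 0, 0, 0, -3.6, 4.0, 0, 0, 0, 0, -3.7, 3.9, 0, 0, 0, 0, -3.9, 3.6, 0, 0, 0, 0
-4.1, 3.5, 0, 0, 0, 0, -4.3, 3.2, 0, 0, 0, 0, -4.3, 3.1, 0, 0, 0, 0, -4.6, 2.9, 0, 0, 0, 0, -4.6, 2.6, 0, 0, 0, 0, -4.8, 2.5, 0, 0, 0, 0, -4.9, 2.2, 0, 0, 0, 0, -4.9, 1.9, 0, 0, 0, 0
-5.1, 1.8, 0, 0, 0, 0, -5.1, 1.5, 0, 0, 0, 0, -5.2, 1.2, 0, 0, 0, 0, -5.3, 1.1, 0, 0, 0, 0, -5.3, 0.7, 0, 0, 0, 0, -5.3, 0.6, 0, 0, 0, 0, -5.4, 0.3, 0, 0, 0, 0, -5.3, 0.0, 0, 0, 0, 0
```

View pics/start.png

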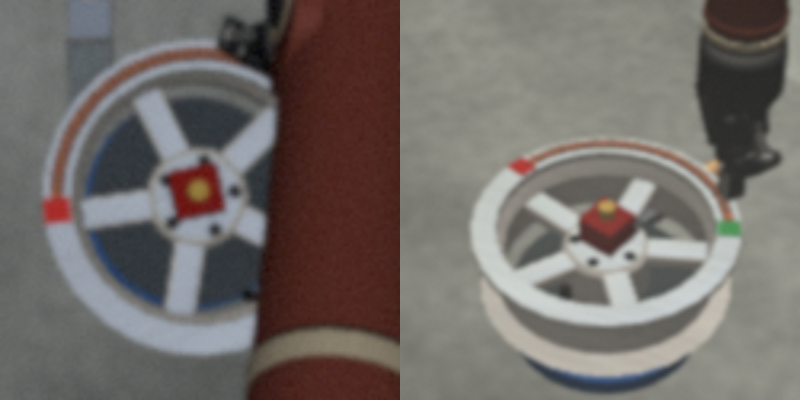

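The right-hand view shows the closed tip at (733,190), a little above the green end of the bead at (730,215). I'll descend with small steps.

Emit:
{"api": "apply_moves", "payload": {"plan": [0,0,-10,0,0,0,0,0,-8,0,0,0,0,0,-4,0,0,0,0,0,-2,0,0,0,0,0,0,0,0,0,0,0,0,0,0,0]}}

```text
time: 4.0
eef_pos: [0.6576, -0.1307, 0.1562]
ee_rot: [-3.142, -0.001, 2.811]
contact_force: [-1.7, -0.7, 1.4]
finger_gap: -0.0003
finger_force: 0.9
```

Run:
```python
from workcell import sensors, capture
import numpy as np
L=[]
for i in range(8):
    s=sensors.observe();L.append(np.r_[s["eef_pos"]*1e3,s["contact_force"]]);b,d=capture("side")
print(np.round(L,2),np.mean(L,0).round(2))
from h import *
W=world("side",np.ones(d.shape),d=d).reshape(*d.shape,3)
f=np.load("side0.npz");W0=world("side",np.ones(d.shape),d=f["d"]).reshape(*d.shape,3)
r=np.hypot(W0[...,0]-.566,W0[...,1]+.0615);m=(r>.105)&(r<.125)&(W0[...,2]>.12)&(W0[...,0]<.56)
print(m.sum(),np.median(W0[m][:,2]),np.median(W[m][:,2]))
```

```text
[[ 6.5764e+02 -1.3071e+02  1.5616e+02 -1.7400e+00 -6.8000e-01  1.3900e+00]
 [ 6.5772e+02 -1.3074e+02  1.5623e+02 -9.1000e-01  1.8000e-01  2.4800e+00]
 [ 6.5776e+02 -1.3080e+02  1.5624e+02 -1.5800e+00 -1.8000e-01  1.6300e+00]
 [ 6.5777e+02 -1.3076e+02  1.5624e+02 -1.5400e+00  1.0600e+00  2.0900e+00]
 [ 6.5776e+02 -1.3078e+02  1.5620e+02 -1.5700e+00  2.3000e-01  1.8000e+00]
 [ 6.5779e+02 -1.3075e+02  1.5617e+02 -1.8300e+00  7.4000e-01  2.1700e+00]
 [ 6.5779e+02 -1.3078e+02  1.5609e+02 -1.5100e+00  1.2100e+00  1.3500e+00]
 [ 6.5787e+02 -1.3081e+02  1.5612e+02 -1.7400e+00 -3.6000e-01  2.6100e+00]] [ 6.5776e+02 -1.3077e+02  1.5618e+02 -1.5500e+00  2.7000e-01  1.9400e+00]
942 0.1339779234230467 0.13230813898506905
```

Contact is at about 1.9 N, which is 2 mm of sink. I'll go 1 mm deeper for margin and sweep.

Emit:
{"api": "apply_moves", "payload": {"plan": [3.2,4.3,-1,0,0,0,2.9,4.5,0,0,0,0,2.7,4.6,0,0,0,0,2.5,4.8,0,0,0,0,2.2,4.8,0,0,0,0,2.1,5.0,0,0,0,0,1.8,5.0,0,0,0,0,1.5,5.1,0,0,0,0]}}

```text
time: 5.2
eef_pos: [0.677, -0.0924, 0.155]
ee_rot: [-3.141, 0.0, 2.811]
contact_force: [-0.7, -2.2, 2.1]
finger_gap: 0.0002
finger_force: 1.2
```

Emit:
{"api": "apply_moves", "payload": {"plan": [1.4,5.2,0,0,0,0,1.0,5.3,0,0,0,0,0.9,5.3,0,0,0,0,0.6,5.3,0,0,0,0,0.3,5.3,0,0,0,0,0.1,5.4,0,0,0,0,-0.2,5.3,0,0,0,0,-0.4,5.4,0,0,0,0]}}

```text
time: 6.0
eef_pos: [0.6806, -0.0498, 0.1551]
ee_rot: [3.142, 0.0, 2.811]
contact_force: [0.7, -2.3, 2.0]
finger_gap: -0.0002
finger_force: 1.2
```

Emit:
{"api": "apply_moves", "payload": {"plan": [-0.6,5.3,0,0,0,0,-0.9,5.2,0,0,0,0,-1.2,5.3,0,0,0,0,-1.3,5.1,0,0,0,0,-1.7,5.1,0,0,0,0,-1.8,5.1,0,0,0,0,-2.1,4.9,0,0,0,0,-2.3,4.8,0,0,0,0]}}

```text
time: 6.8
eef_pos: [0.6685, -0.009, 0.155]
ee_rot: [3.141, 0.0, 2.811]
contact_force: [0.6, -1.9, 2.9]
finger_gap: -0.0002
finger_force: 1.2
```

Emit:
{"api": "apply_moves", "payload": {"plan": [-2.6,4.7,0,0,0,0,-2.7,4.6,0,0,0,0,-3.0,4.5,0,0,0,0,-3.2,4.3,0,0,0,0,-3.3,4.1,0,0,0,0,-3.6,4.0,0,0,0,0,-3.7,3.9,0,0,0,0,-3.9,3.6,0,0,0,0]}}

```text
time: 7.6
eef_pos: [0.6424, 0.0247, 0.155]
ee_rot: [3.141, 0.0, 2.811]
contact_force: [1.9, -2.0, 3.4]
finger_gap: 0.0
finger_force: 1.2
```

Emit:
{"api": "apply_moves", "payload": {"plan": [-4.1,3.5,0,0,0,0,-4.3,3.2,0,0,0,0,-4.3,3.1,0,0,0,0,-4.6,2.9,0,0,0,0,-4.6,2.6,0,0,0,0,-4.8,2.5,0,0,0,0,-4.9,2.2,0,0,0,0,-4.9,1.9,0,0,0,0]}}

```text
time: 8.4
eef_pos: [0.6058, 0.0465, 0.155]
ee_rot: [3.141, 0.0, 2.811]
contact_force: [2.9, -0.6, 2.2]
finger_gap: 0.0
finger_force: 1.2
```

Emit:
{"api": "apply_moves", "payload": {"plan": [-5.1,1.8,0,0,0,0,-5.1,1.5,0,0,0,0,-5.2,1.2,0,0,0,0,-5.3,1.1,0,0,0,0,-5.3,0.7,0,0,0,0,-5.3,0.6,0,0,0,0,-5.4,0.3,0,0,0,0,0,0,0,0,0,0]}}

```text
time: 9.2
eef_pos: [0.5681, 0.0536, 0.1549]
ee_rot: [-3.141, -0.002, 2.811]
contact_force: [-0.6, 0.3, 2.8]
finger_gap: -0.0003
finger_force: 1.4
```

Still in contact past the red end, so I'll lift clear.

Emit:
{"api": "apply_moves", "payload": {"plan": [0,0,0,0,0,0,0,0,5,0,0,0,0,0,10,0,0,0,0,0,25,0,0,0,0,0,40,0,0,0,0,0,40,0,0,0,0,0,0,0,0,0,0,0,0,0,0,0]}}

```text
time: 10.0
eef_pos: [0.5696, 0.0533, 0.2763]
ee_rot: [3.141, 0.002, 2.811]
contact_force: [-0.6, -0.0, -0.5]
finger_gap: -0.0001
finger_force: 0.0
```

Run:
```python
from workcell import sensors, capture
from h import *
b,d=capture("side");a,_=capture("top")
W=world("side",np.ones(d.shape),d=d).reshape(*d.shape,3)
f=np.load("side0.npz");W0=world("side",np.ones(d.shape),d=f["d"]).reshape(*d.shape,3)
r=np.hypot(W0[...,0]-.566,W0[...,1]+.0615);m=(r>.105)&(r<.125)&(W0[...,2]>.12)&(W0[...,0]<.56)
print(m.sum(),np.median(W0[m][:,2]),np.median(W[m][:,2]))
s=sensors.observe();print(s["eef_pos"],s["contact_force"],s["time"])
cv2.imwrite("pics/end.png",np.hstack([cv2.resize(a[130:280,200:400],(400,300)),cv2.resize(b[120:330,150:430],(400,300))])[:,:,::-1])
```

```text
942 0.1339779234230467 0.13405731905276863
[0.56842943 0.05327411 0.27400827] [ 0.08279027  0.59897668 -0.30979812] 10.1
```

View pics/end.png

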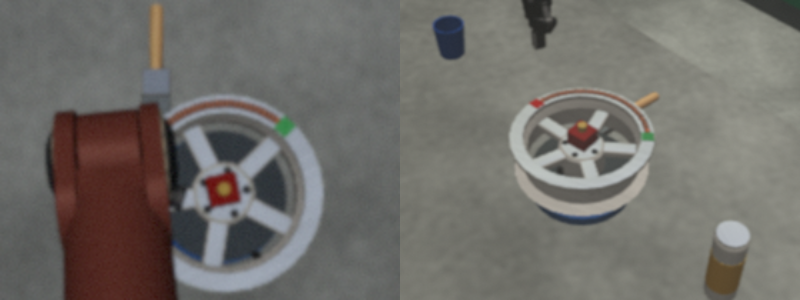

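The gripper is clear above the wheel, at (538,40) in the right-hand view. The wheel is back at rest height and the magnet, can, pot and brush haven't moved.

```bash
python3 -c "
from workcell import arm;print(arm.job_done())"
```

```text
the job is handed in; nothing more can be done
None
```

I ran the closed fingertips along the whole bead from green to red at about 2–3 N, sinking the wheel about 3 mm, then lifted clear; the wheel came back up, nothing else was moved, and the job was handed in at about 10 s.

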